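# Turn over the upside-down biscuit on the breakfast riser

## Task

On the lower step of the wooden biscuit riser lie two big round biscuits; one of them was put out upside down, its plain side up and its chocolate chips hidden below. Pick up the turner, lift that biscuit with the blade by its overhanging near edge and tip it over onto the upper step, so that it lies there flat with its chips up, without touching it with the gripper. Then lay the turner down flat on the counter and let go; leave the other biscuit lying where it is.

Things in the scene. Friction and masses are not known exactly. Their poses are not given: they have to be found in the camera images.
- turner: turner lying flat on the counter, left or right. Pale wooden flat-sided handle 130 x 16 x 24 mm, thin neck, flat steel blade 75 x 60 x 3 mm; 100 g. Origin on its underside, z up, x along it from handle to blade: handle x = -125 to 5, z = 0 to 24 mm; blade x = 50 to 125 mm (front edge), z = 0 to 3 mm. Good grasp: across the handle (fingers close along y) at x = -20 mm.
- biscuit: the biscuit to turn: rigid disc 96 mm across, 12 mm thick, about 60 g, origin at its centre. Flat on the lower step at the left or right place, plain side and z axis up, chips below; turned over, z points down. Far edge 1 to 6 mm from the step's upright face, so the near edge overhangs the lower step's front by 31 to 36 mm, free below down to the counter.
- other_biscuit: the same kind of biscuit, 96 mm across, 12 mm thick, chips already up, at the other place on the lower step, about 55 to 105 mm free between the two; to be left alone. Origin at its centre.
- riser: heavy fixed wooden two-step riser, 380 mm wide (y). Origin at counter height under the middle of the step's upright face; x away from the robot, y left, z up. Lower step x = -66 to 0 mm, top z = 28 mm, front a solid wall. Upper step x = 0 to 145 mm, top z = 40 mm: its 12 mm face stops the biscuit's far edge as the near edge is raised. A jar stands at its far left corner.
Mind the look-alikes: they are no part of the job. What is shaped like the biscuit but purple or yellow is not meant.

How it is judged:
By the outcome, as a careful person would: the job done as asked, in the order asked, and still so for the second after the job is handed in, with the robot touching nothing.
It also fails if it takes over 64 s, if anything falls off the work surface, if the arm or the gripper's body presses on something with over 40 N, if the wrist force passes 120 N, or if a joint passes its speed limit or range.

## Robot

A 7-joint arm with a two-finger parallel gripper is mounted at the origin on the work surface. World frame = base frame: x ahead of the robot, y to its left, z up, the work surface at z = 0. Lengths are in m, angles in rad, forces in N, time in s.
With the tool pointing down it reaches from about 0.4 to 0.85 m from the base axis. Payload 4.5 kg.
Tool frame: the origin (TCP) lies midway between the tips of the shut fingers; the grasp point (between the pads) lies 19 mm behind it; x points along the fingers, y is the direction in which the jaws open and shut, and the axes are right-handed (so a half turn about x gives the same grasp; the last joint's range is limited). The gripper opens to 88 mm and grips with 3 to 60 N. Pads are 18 mm wide; open, the fingers measure 123 mm over their backs; the gripper's body (75 mm by 187 mm) begins 45 mm behind the grasp point.
Start: joints at [-1.239, 0.689, -0.195, 1.565, 0.157, 0.902, -0.215], TCP at [0.183, 0.598, 0.203] pointing down, gripper open.
Joint ranges: [-3.01, 3.01], [-0.46, 2.08], [-1.47, 1.51], [0.13, 2.56], [-1, 4.14], [0.04, 2.09], [-2.66, 2.66]. Speed limits (rad/s): [2.57, 2.57, 3.14, 3.14, 3.14, 3.14, 3.14].

## Interface

Orientations are given as a unit quaternion [x, y, z, w].
In Python, from plant import r, eyes gives the robot as it stands.
- The arm moves only by the shell command python3 -m pendant 'ROWS' [FORCE]. ROWS is JSON, a list that holds one entry, the list of rows, each a list of 7 numbers: the turn, a rotation vector about the tool's x, y, z in rad, then the shift along the tool's x, y, z in cm, then the finger opening in cm, from 0 to 8.81. A call has 1 to 10 rows; each row shifts and turns the commanded pose from where the row before left it, along the tool's axes as they then stand; what a row does not reach is not made up. A row lasts 1/12 s, in which the tool goes at most 41.7 mm and 7.16 degrees, less where a joint would pass 70% of its speed; a pose out of reach is approached as far as the arm can. A call is refused whole if a number of a shift passes 4.17 or a number of a turn 0.125, either way. A call with a gripper value outside its range is refused whole. The fingers move at their own pace and stop on an object; FORCE is the grip in N (left out, the last holds). Time passes only in rows, so rows that do not move let the fingers close. It gives the time, the measured TCP pose, the force and the opening at its end, in the units of the state.
- r.get_state(): the state, without advancing time (a new reading comes with each control period).
- eyes.snapshot(name): name is "scene" or "top" or "wrist"; returns the picture (400x640x3 uint8, red, green, blue); there is no depth.
- eyes.camera_info(name): a dict with "fovy" (degrees; the focal length in pixels is half the picture's height over the tangent of half this angle, whatever the lens; pixels are square), "cx", "cy" (the principal point, pixels), "world_from_camera" (4x4, takes a point from camera to world coordinates). Camera axes: x right, y up, looking along -z (the intrinsics and any distortion apply to the point x, -y, -z); pixel columns grow to the right and rows downward; lengths in m; the calibration is good to about 2 mm. A picture is of the moment at which its call begins: read the wrist's pose just before it. camera_info takes no time and is no camera call; for the wrist camera it gives the pose at the moment of the call.
- r.finish_job(): hands the job in, once; it reports no verdict.
The state is a dict: "clock": time; "q": joint angles; "qd": joint speeds; "joint_torque": joint torques, N m; "tool_pos": TCP position; "eef_rot": TCP orientation; "contact_force": force on the tool from outside, world axes, zero at the start; "moment": the same for the moment, N m; "opening": opening from 0.0 (shut) to 1.0 (fully open).
Only numpy, scipy, OpenCV 4.12 (cv2) and the standard library are available. Lean on these libraries where they do the work, as an engineer would, in place of code of your own. Each camera call takes 0.05 s, during which the arm holds its last target.

## Working session

There is one attempt and no reset: what is moved stays moved. The work goes in short steps, Python scripts to look and compute and a shell command to move; the robot and the scene stay as the last step left them, time stands still between calls to the robot, and variables do not carry over. Pictures are saved under pics/ and viewed, and the job is handed in when it is done.

```bash
ls; mkdir -p pics
cat > h.py <<'E'
import numpy as np, cv2
from plant import r, eyes
from scipy.spatial.transform import Rotation as R
def snap(n,f):
    p=eyes.snapshot(n); cv2.imwrite('pics/'+f,cv2.cvtColor(p,cv2.COLOR_RGB2BGR)); return p
E
python3 - <<'E'
from h import *
print(r.get_state())
for n in ["scene","top","wrist"]:
    print(n,eyes.camera_info(n)); snap(n,n+"0.png")
E
```

```text
pics
{'clock': 0.0, 'q': array([-1.23923052,  0.69001131, -0.19455053,  1.56633628,  0.15729583,
        0.90244789, -0.21510474]), 'qd': array([-0.00135841, -0.00113225, -0.00058966,  0.00055859, -0.0001448 ,
       -0.00083526, -0.00037735]), 'joint_torque': array([-1.20778270e-03, -5.27558041e+01, -1.26741372e+00, -1.53429759e+01,
       -5.26600331e-02,  6.66684355e-03,  1.85396375e-04]), 'tool_pos': array([0.18319258, 0.5968359 , 0.202296  ]), 'eef_rot': array([ 0.10421419,  0.69935114, -0.105488  ,  0.69922791]), 'contact_force': array([-0.41458677, -0.24369188, -0.30509592]), 'moment': array([-0.01666704,  0.06605622,  0.00181679]), 'opening': 1.000465739454058}
scene {'fovy': 47.54448162722787, 'cx': 318.3437764833731, 'cy': 199.14298479721052, 'world_from_camera': array([[ 0.33432881, -0.71017775,  0.61957389,  1.22201339],
       [ 0.9423273 ,  0.24101036, -0.23223537, -0.22422715],
       [ 0.01560466,  0.66148436,  0.74979659,  0.82001686],
       [ 0.        ,  0.        ,  0.        ,  1.        ]])}
top {'fovy': 55.5335041480824, 'cx': 311.8071564630516, 'cy': 201.04279190481043, 'world_from_camera': array([[ 4.52773098e-03,  9.97725107e-01, -6.72615024e-02,
         4.98981094e-01],
       [-9.99989705e-01,  4.49740966e-03, -6.02214326e-04,
         3.50509448e-02],
       [-2.98341823e-04,  6.72635366e-02,  9.97735199e-01,
         1.13025049e+00],
       [ 0.00000000e+00,  0.00000000e+00,  0.00000000e+00,
         1.00000000e+00]])}
wrist {'fovy': 64.43208865507215, 'cx': 319.74820408308045, 'cy': 202.14931217900224, 'world_from_camera': array([[ 0.29368037, -0.9179551 , -0.26666508,  0.1139218 ],
       [ 0.95590077,  0.28133276,  0.08429471,  0.6170816 ],
       [-0.00235714, -0.27966106,  0.9600959 ,  0.38363876],
       [ 0.        ,  0.        ,  0.        ,  1.        ]])}
```

View pics/top0.png

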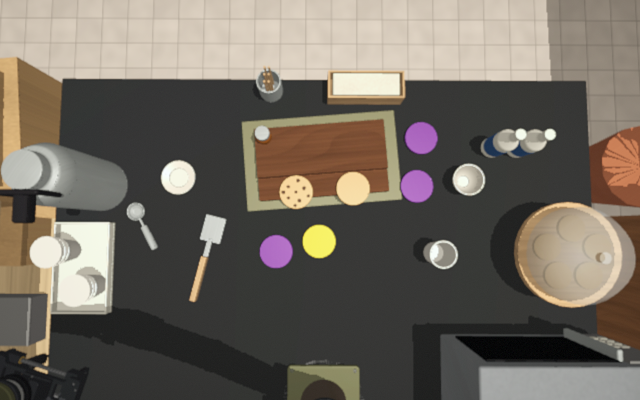

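View pics/scene0.png

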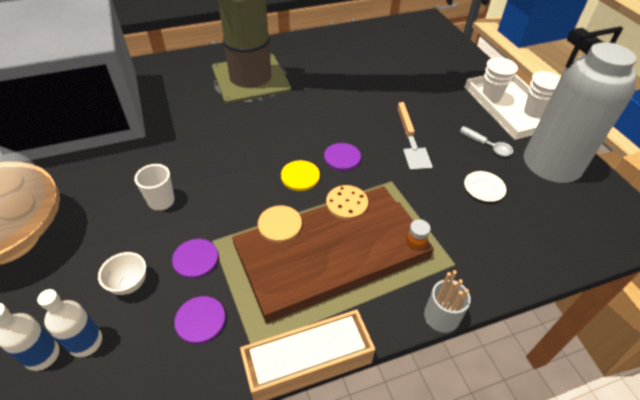

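View pics/wrist0.png

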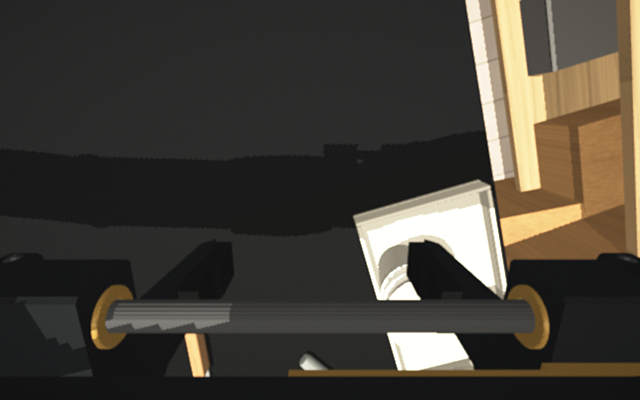

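Top picture: the turner is on the left, with its handle at (200,278) and its blade at (213,230). The plain biscuit is at (353,188) and the chipped one at (296,192). Purple discs are at (276,251), (421,138) and (417,186), and the yellow disc is at (319,241). The tan plain disc on the lower step at (353,188) fits the target. Next I'll measure it and confirm in a crop.

```bash
cat >> h.py <<'E'
def ray(n,uv,z,ci=None):
    ci=ci or eyes.camera_info(n); f=200/np.tan(np.radians(ci['fovy'])/2); T=np.array(ci['world_from_camera'])
    uv=np.atleast_2d(uv).astype(float)
    d=np.c_[(uv[:,0]-ci['cx'])/f,-(uv[:,1]-ci['cy'])/f,-np.ones(len(uv))]@T[:3,:3].T
    return T[:3,3]+d*((z-T[2,3])/d[:,2])[:,None]
def big(m):
    c,_=cv2.findContours(m.astype(np.uint8),cv2.RETR_EXTERNAL,cv2.CHAIN_APPROX_NONE)
    return sorted(c,key=cv2.contourArea,reverse=True)
E
python3 - <<'E'
from h import *
for n,box in (("top",(150,100,440,310)),("scene",(200,90,460,330))):
    p=cv2.imread(f'pics/{n}0.png'); x0,y0,x1,y1=box
    c=cv2.resize(p[y0:y1,x0:x1],None,fx=2.7 if n=="top" else 2.4,fy=2.7 if n=="top" else 2.4,interpolation=cv2.INTER_CUBIC)
    cv2.imwrite(f'pics/{n}crop.png',c)
    hsv=cv2.cvtColor(p,cv2.COLOR_BGR2HSV)
    for q in ([(353,188),(296,188),(200,280),(213,228),(320,160),(319,241)] if n=="top" else [(280,222),(340,205),(405,118),(417,159),(330,255),(300,175)]):
        print(n,q,hsv[q[1],q[0]])
E
```

```text
top (353, 188) [ 20  83 247]
top (296, 188) [ 19  87 248]
top (200, 280) [ 17 103 185]
top (213, 228) [ 40   7 212]
top (320, 160) [ 12 151 125]
top (319, 241) [ 29 149 248]
scene (280, 222) [ 23 124 254]
scene (340, 205) [ 14 166 154]
scene (405, 118) [ 21 113 252]
scene (417, 159) [ 22  12 232]
scene (330, 255) [ 11 168 140]
scene (300, 175) [ 29 255 255]
```

View pics/topcrop.png

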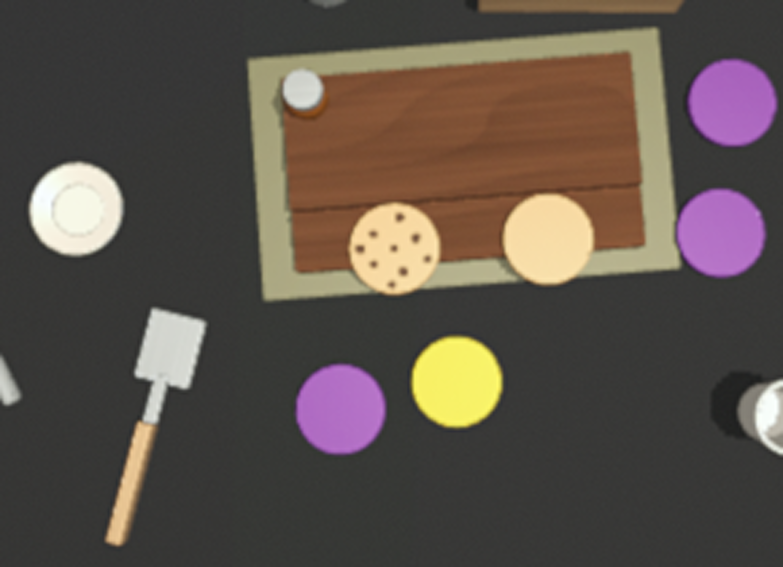

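View pics/scenecrop.png

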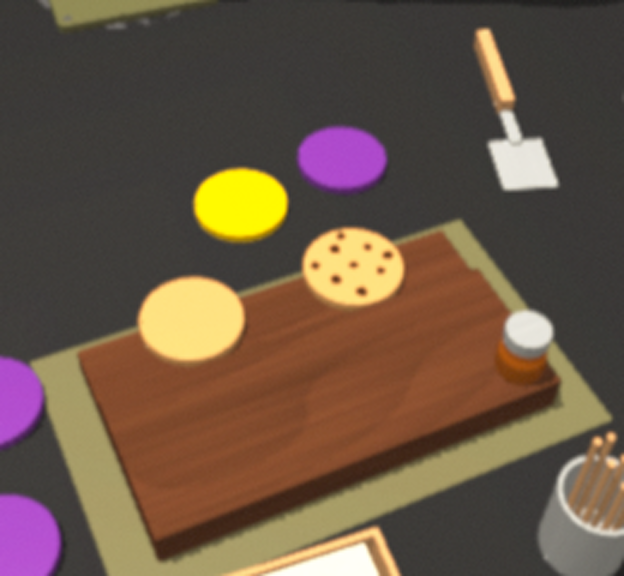

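The crops confirm it: the tan disc without chips, at top (353,188) / scene (280,222), is the biscuit to turn. The yellow and purple discs lie on the counter and are look-alikes.

Run:
```python
from h import *
p=cv2.imread('pics/top0.png'); h=cv2.cvtColor(p,cv2.COLOR_BGR2HSV); H,S,V=[h[...,i].astype(int) for i in range(3)]
def win(m,x0,y0,x1,y1):
    o=np.zeros_like(m); o[y0:y1,x0:x1]=m[y0:y1,x0:x1]; return o
tan=(H>12)&(H<26)&(S>60)&(S<120)&(V>200)
bp=None
for nm,b,z in (("plain",(333,165,375,212),.04),("chips",(275,165,318,212),.04)):
    c=big(win(tan,*b))[0]; w=ray("top",c[:,0,:],z)[:,:2].astype(np.float32)
    (cx,cy),rr=cv2.minEnclosingCircle(w); print(nm,np.round(cv2.fitEllipse(w),4) if 0 else (cx,cy,rr), cv2.fitEllipse((w*1000).astype(np.float32)))
    if nm=="plain": B=np.array([cx,cy])
yel=big(win((H>26)&(H<34)&(S>100),300,220,340,265))[0]; print("yel",cv2.minEnclosingCircle(ray("top",yel[:,0],.012)[:,:2].astype(np.float32)))
# riser wood
wood=(H>5)&(H<16)&(S>120)&(V>60)
c=big(win(wood,246,112,398,205))[0]
w=ray("top",c[:,0],.04)[:,:2]
for cc in cv2.boxPoints(cv2.minAreaRect((w*1000).astype(np.float32))): print("wood rect",cc)
# right edge of upper, back edge
u=c[:,0]
# back edge: top-most px for cols 285..380
cols=np.arange(285,380,3); top=[(x,u[u[:,0]==x][:,1].min()) for x in cols]
pw=ray("top",top,.04)[:,:2]; k=np.polyfit(pw[:,1],pw[:,0],1); print("back edge x=a*y+b",k)
front=[(x,u[u[:,0]==x][:,1].max()) for x in list(range(262,274,2))+list(range(320,332,2))+list(range(374,386,2))]
fw=ray("top",front,.028)[:,:2]; k2=np.polyfit(fw[:,1],fw[:,0],1); print("front edge",k2)
for s in ((330),):pass
# turner
hm=big(win((H>8)&(H<26)&(S>60)&(V>120),180,245,215,310))[0]
bm=big(win((S<45)&(V>140),195,205,235,250))[0]
hw=ray("top",hm[:,0],.024)[:,:2]*1000; bw=ray("top",bm[:,0],.003)[:,:2]*1000
print("handle",cv2.minAreaRect(hw.astype(np.float32)),cv2.boxPoints(cv2.minAreaRect(hw.astype(np.float32))).round())
print("blade",cv2.minAreaRect(bw.astype(np.float32)),cv2.boxPoints(cv2.minAreaRect(bw.astype(np.float32))).round())
print(R.from_quat(r.get_state()['eef_rot']).as_matrix().round(3))
```

```text
plain (0.610417902469635, -0.08248536288738251, 0.048096783459186554) ((610.5505981445312, -82.17097473144531), (92.81697845458984, 93.57762908935547), 108.28713989257812)
chips (0.5995355844497681, 0.08189958333969116, 0.0482715405523777) ((599.54248046875, 82.09266662597656), (92.96665954589844, 93.50786590576172), 110.86408233642578)
yel ((0.4565812349319458, 0.014938325621187687), 0.04975154250860214)
wood rect [572.84106 188.2005 ]
wood rect [ 604.4082  -187.65994]
wood rect [ 813.48486 -170.10034]
wood rect [781.9177 205.7601]
back edge x=a*y+b [-0.08374087  0.79759121]
front edge [-0.0822887   0.59134328]
handle ((348.1988220214844, 362.71881103515625), (21.126813888549805, 132.1272430419922), 75.95201110839844) [[282. 369.]
 [410. 336.]
 [415. 357.]
 [287. 389.]]
blade ((479.361572265625, 331.7438049316406), (62.12521743774414, 101.13195037841797), 76.286376953125) [[423. 314.]
 [521. 290.]
 [536. 350.]
 [438. 374.]]
[[-0.     0.293  0.956]
 [-0.001  0.956 -0.293]
 [-1.    -0.001  0.   ]]
```

```bash
python3 -m pendant '[[[0,0,0,0,-1.7,2.66,8.8],[0,0,0,0,-1.7,2.66,8.8],[0,0,0,0,-1.7,2.66,8.8],[0,0,0,0,-1.7,2.66,8.8],[0,0,0,0,-1.7,2.66,8.8],[0,0,0,0,-1.7,2.66,8.8],[0,0,0,0,-1.7,2.66,8.8],[0,0,0,0,-1.7,2.66,8.8],[0,0,0,0,-1.7,2.66,8.8],[-0.051,0,0,0,-1.7,2.66,8.8]]]' 40
```

```text
clock: 0.98
tool_pos: [0.3885, 0.3556, 0.203]
eef_rot: [0.087, 0.702, -0.087, 0.702]
contact_force: [0.9, 0.1, -0.5]
opening: 0.996
```

```bash
python3 -m pendant '[[[0,0,0,3.5,0,0,8.8],[0,0,0,3.5,0,0,8.8],[0,0,0,3.0,0,0,8.8],[0,0,0,0,0,0,8.8]]]' 40
python3 - <<'E'
from h import *
s=r.get_state(); print(s['tool_pos'],s['eef_rot']); ci=eyes.camera_info("wrist"); p=snap("wrist","w1.png")
h=cv2.cvtColor(p,cv2.COLOR_RGB2HSV)
E
```

```text
clock: 1.32
tool_pos: [0.3852, 0.3537, 0.0985]
eef_rot: [0.084, 0.704, -0.09, 0.7]
contact_force: [0.2, -0.5, 0.2]
opening: 1.0
[0.38521196 0.35374524 0.09850609] [ 0.08419355  0.70379506 -0.08991355  0.69964242]
```

View pics/w1.png

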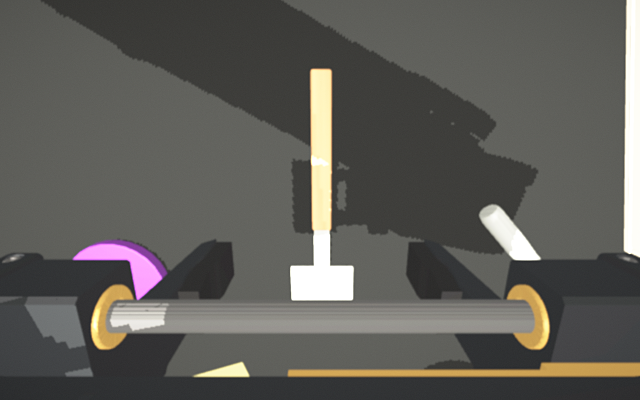

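The wrist view shows the handle centred between the fingers (column 320), vertical in the image. I'll descend and grip.

```bash
python3 -m pendant '[[[0,0,0,3,0,0,8.8],[0,0,0,3,0,0,8.8],[0,0,0,2,0,0,8.8],[0,0,0,1.0,0,0,8.8],[0,0,0,0,0,0,8.8],[0,0,0,0,0,0,8.8]]]' 40
```

```text
clock: 1.87
tool_pos: [0.3884, 0.3579, 0.0144]
eef_rot: [0.087, 0.701, -0.086, 0.702]
contact_force: [-0.8, 0.3, 0.7]
opening: 0.998
```

```bash
python3 -m pendant '[[[0,0,0,0.8,0,0,8.8],[0,0,0,0,0,0,8.8],[0,0,0,0,0,0,0],[0,0,0,0,0,0,0],[0,0,0,0,0,0,0],[0,0,0,0,0,0,0],[0,0,0,0,0,0,0],[0,0,0,0,0,0,0],[0,0,0,0,0,0,0],[0,0,0,0,0,0,0]]]' 40
python3 -c "
from h import *
for i in range(1):
  s=r.get_state();print(s['clock'],s['tool_pos'],s['opening']*88,s['contact_force'])"
```

```text
clock: 2.7
tool_pos: [0.3878, 0.357, 0.0051]
eef_rot: [0.087, 0.702, -0.087, 0.702]
contact_force: [1.1, -0.0, 0.1]
opening: 0.417
2.7 [0.38778254 0.3569772  0.00511172] 36.73957685317951 [ 1.10932834 -0.00692213  0.05998305]
```

```bash
python3 -m pendant '[[[0,0,0,0,0,0,0],[0,0,0,0,0,0,0],[0,0,0,0,0,0,0],[0,0,0,0,0,0,0],[0,0,0,0,0,0,0],[0,0,0,0,0,0,0],[0,0,0,0,0,0,0],[0,0,0,0,0,0,0]]]' 50
```

```text
clock: 3.37
tool_pos: [0.3878, 0.357, 0.0051]
eef_rot: [0.087, 0.702, -0.087, 0.702]
contact_force: [0.3, -0.2, 0.3]
opening: 0.003
```

Run:
```python
from h import *
snap("wrist","w2.png"); snap("top","t2.png")
p=cv2.imread('pics/t2.png'); cv2.imwrite('pics/t2c.png',cv2.resize(p[180:340,130:290],None,fx=3.5,fy=3.5))
```

```text
(no output)
```

View pics/w2.png

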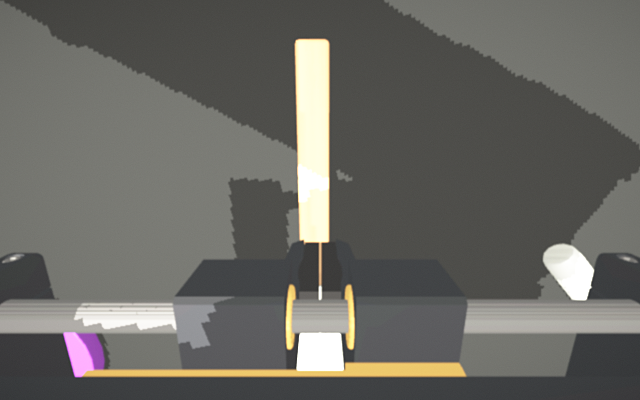

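View pics/t2c.png

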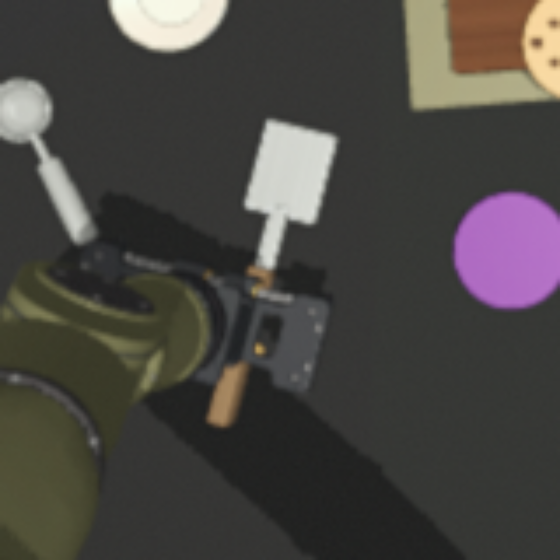

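Run:
```python
from h import *
p=cv2.imread('pics/w2.png'); cv2.imwrite('pics/w2c.png',cv2.resize(p[150:400,220:420],None,fx=2.4,fy=2.4))
s=snap("scene","s2.png"); p=cv2.imread('pics/s2.png'); cv2.imwrite('pics/s2c.png',cv2.resize(p[50:220,330:530],None,fx=3.5,fy=3.5))
```

```text
(no output)
```

View pics/w2c.png

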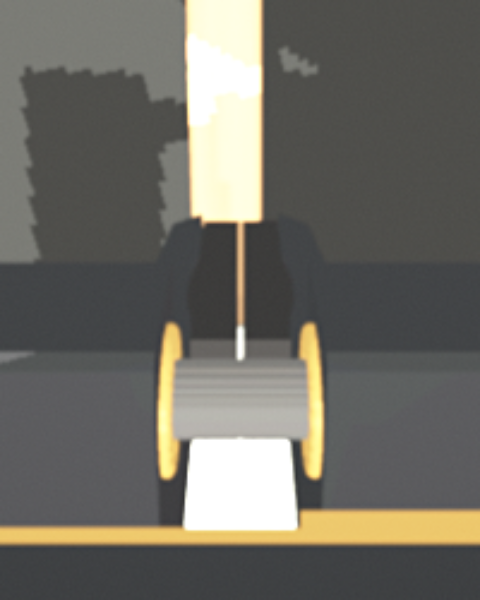

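View pics/s2c.png

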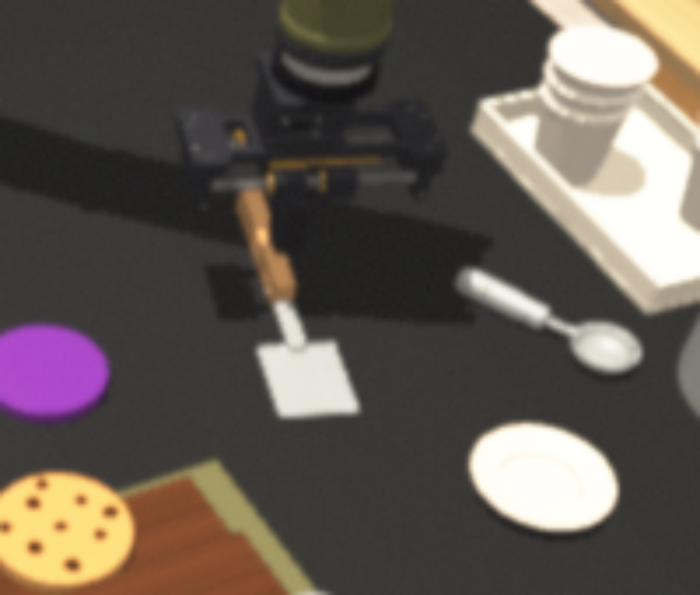

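```bash
cat >> h.py <<'E'
def proj(n,P,ci=None):
    ci=ci or eyes.camera_info(n); f=200/np.tan(np.radians(ci['fovy'])/2); T=np.array(ci['world_from_camera'])
    c=(np.atleast_2d(P)-T[:3,3])@T[:3,:3]
    return np.c_[ci['cx']+f*c[:,0]/-c[:,2],ci['cy']-f*c[:,1]/-c[:,2]]
E
python3 - <<'E'
from h import *
s=r.get_state(); T=s['tool_pos']; print(s)
for n in("scene","top","wrist"):
    print(n,proj(n,[T,T+[0,0,.019],T+[0,0,.064],T+[0,0,.1]]).round(1).tolist())
for n in("scene",): 
    q=proj(n,[T,T+[0,0,.019],T+[0,0,.064]]); print((q-[330,50])*3.5)
print(eyes.camera_info("wrist")['world_from_camera'].round(3))
p=cv2.imread('pics/s2.png'); cv2.imwrite('pics/s2d.png',cv2.resize(p[70:150,370:470],None,fx=7,fy=7,interpolation=cv2.INTER_CUBIC))
E
```

```text
{'clock': 3.5167, 'q': array([-0.76592784,  0.89113585, -0.10926339,  1.99259141,  0.31881635,
        0.27389215,  0.18153891]), 'qd': array([ 0.00078485,  0.00088248, -0.00015651, -0.00093625,  0.00080979,
       -0.00103163, -0.00040327]), 'joint_torque': array([ 1.01808353e-03, -5.07911539e+01, -6.72006374e-02, -5.04583955e+00,
       -1.65581843e-02,  2.94893968e-02, -1.47349812e-06]), 'tool_pos': array([0.38780403, 0.35696777, 0.00513238]), 'eef_rot': array([ 0.08706725,  0.70172527, -0.08701341,  0.70173328]), 'contact_force': array([-0.26619545,  0.46580968,  0.02925242]), 'moment': array([-0.04141717,  0.04363763, -0.01325126]), 'opening': 0.005428031970208664}
scene [[410.4, 129.6], [411.6, 124.2], [414.4, 111.0], [416.8, 99.9]]
top [[202.1, 264.1], [200.2, 264.8], [195.4, 266.4], [191.3, 267.8]]
wrist [[322.1, 232.8], [322.4, 245.5], [323.2, 289.7], [324.3, 353.0]]
[[281.44020605 278.51950472]
 [285.49426054 259.74456055]
 [295.47524264 213.52111125]]
[[ 0.245 -0.931 -0.271  0.317]
 [ 0.97   0.235  0.069  0.373]
 [-0.001 -0.28   0.96   0.186]
 [ 0.     0.     0.     1.   ]]
```

View pics/s2d.png

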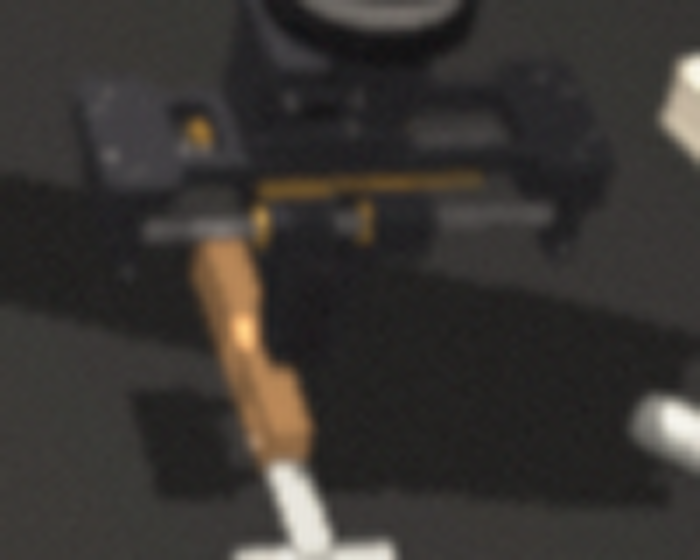

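Run:
```python
from h import *
s=r.get_state(); T=s['tool_pos']; M=R.from_quat(s['eef_rot']).as_matrix()
for o in ([0,0,-.009],[0,0,.009],[-.019,0,-.009],[-.03,0,-.009]):
    P=T+M@np.array(o); print(o,P.round(3),proj("wrist",P).round(1),proj("scene",P).round(1))
a=np.radians(-14.1); d=np.array([np.cos(a),np.sin(a)]); n=np.array([-d[1],d[0]])
for x,y,z in((-125,8,24),(-125,-8,24),(-125,8,0),(-60,8,24),(-60,-8,24),(-20,0,24)):
    P=np.r_[np.array([.3879,.3553])+d*(x+20)/1000+n*y/1000,z/1000]
    for dz in (0,.02): 
        ci=eyes.camera_info("wrist"); W=ci['world_from_camera'].copy(); W[2,3]+=dz; ci=dict(ci); ci['world_from_camera']=W
        print(x,y,z,dz,proj("wrist",P,ci).round(1))
```

```text
[0, 0, -0.009] [0.379 0.359 0.005] [[322.2 218.8]] [[409.7 127.5]]
[0, 0, 0.009] [0.397 0.355 0.005] [[322.1 246.3]] [[411.2 131.7]]
[-0.019, 0, -0.009] [0.379 0.359 0.024] [[322.4 230.3]] [[410.8 122.1]]
[-0.03, 0, -0.009] [0.379 0.359 0.035] [[322.6 238.1]] [[411.5 119. ]]
-125 8 24 0 [[336.5  37.2]]
-125 8 24 0.02 [[334.6  45.6]]
-125 -8 24 0 [[301.9  37.2]]
-125 -8 24 0.02 [[304.   45.6]]
-125 8 0 0 [[334.3  47. ]]
-125 8 0 0.02 [[332.8  53.4]]
-60 8 24 0 [[334.8 175.4]]
-60 8 24 0.02 [[333.2 168.5]]
-60 -8 24 0 [[304.  175.4]]
-60 -8 24 0.02 [[305.7 168.5]]
-20 0 24 0 [[319.5 246.2]]
-20 0 24 0.02 [[319.5 232.8]]
```

The fingers shut completely (opening 0.003) and the turner has not moved. In the wrist image the fingertips are at rows 242–283, while the reported TCP projects to row 233. So the visible tips sit about 3.5 cm above the reported TCP and closed above the handle. I'll reopen, shift 2 mm, and descend further while watching the force.

```bash
python3 -m pendant '[[[0,0,0,-1.5,-0.25,0,8.8],[0,0,0,0,0,0,8.8],[0,0,0,0,0,0,8.8],[0,0,0,0,0,0,8.8],[0,0,0,0,0,0,8.8],[0,0,0,0,0,0,8.8]]]' 40
python3 -m pendant '[[[0,0,0,0,0,0,8.8],[0,0,0,0,0,0,8.8],[0,0,0,1.0,0,0,8.8],[0,0,0,0.5,0,0,8.8],[0,0,0,0.5,0,0,8.8],[0,0,0,0,0,0,8.8]]]' 40
python3 - <<'E'
from h import *
s=r.get_state();print(s['clock'],s['tool_pos'],s['contact_force'])
snap("scene","s3.png");p=cv2.imread('pics/s3.png'); cv2.imwrite('pics/s3d.png',cv2.resize(p[70:150,370:470],None,fx=7,fy=7,interpolation=cv2.INTER_CUBIC))
snap("wrist","w3.png")
E
```

```text
clock: 4.02
tool_pos: [0.387, 0.3545, 0.0197]
eef_rot: [0.087, 0.702, -0.087, 0.702]
contact_force: [0.9, 0.9, 0.4]
opening: 0.432
clock: 4.52
tool_pos: [0.3865, 0.354, -0.0012]
eef_rot: [0.086, 0.702, -0.088, 0.701]
contact_force: [-0.4, -0.4, -0.8]
opening: 0.893
4.5167 [ 0.38649957  0.3539615  -0.00122476] [-0.42786581 -0.35337386 -0.77384397]
```

View pics/s3d.png

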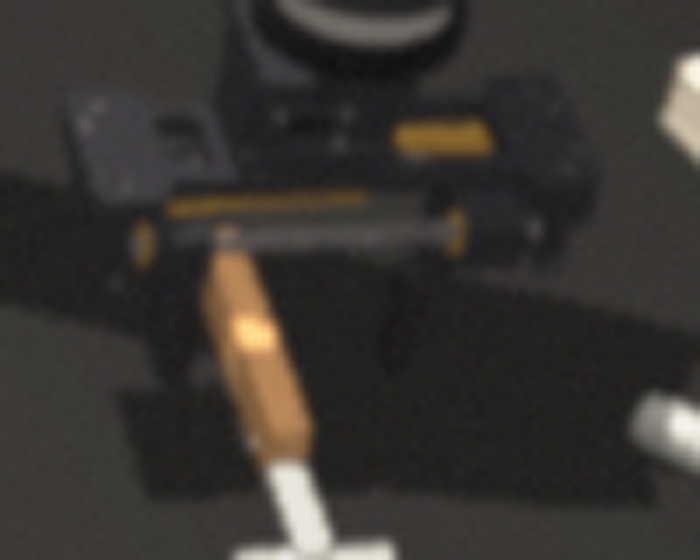

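View pics/w3.png

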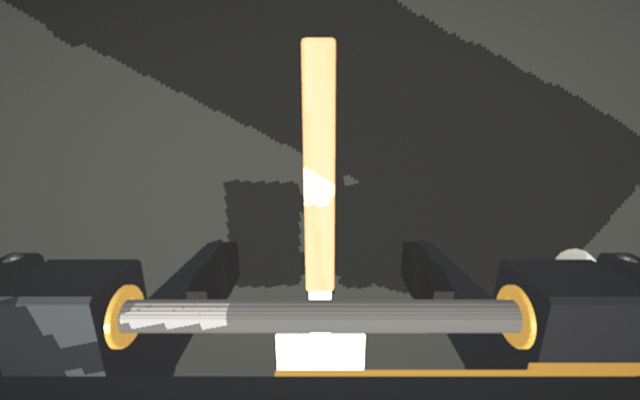

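```bash
python3 -m pendant '[[[0,0,0,0.7,0,0,8.8],[0,0,0,0.4,0,0,8.8],[0,0,0,0,0,0,8.8]]]' 40
python3 -m pendant '[[[0,0,0,0.3,0,0,8.8],[0,0,0,0.3,0,0,8.8],[0,0,0,0,0,0,8.8]]]' 40
```

```text
clock: 4.87
tool_pos: [0.3868, 0.3542, -0.0117]
eef_rot: [0.087, 0.702, -0.087, 0.701]
contact_force: [-0.5, 0.0, 0.3]
opening: 1.001
clock: 5.12
tool_pos: [0.387, 0.3544, -0.0173]
eef_rot: [0.087, 0.702, -0.087, 0.702]
contact_force: [-0.6, 0.2, -0.8]
opening: 0.996
```

```bash
python3 -m pendant '[[[0,0,0,0.3,0,0,8.8],[0,0,0,0.2,0,0,8.8],[0,0,0,0,0,0,8.8]]]' 40
python3 - <<'E'
from h import *
s=r.get_state();print(s['clock'],s['tool_pos'],s['contact_force'])
snap("scene","s4.png");p=cv2.imread('pics/s4.png'); cv2.imwrite('pics/s4d.png',cv2.resize(p[70:150,370:470],None,fx=7,fy=7,interpolation=cv2.INTER_CUBIC))
E
```

```text
clock: 5.37
tool_pos: [0.387, 0.3544, -0.0222]
eef_rot: [0.087, 0.702, -0.087, 0.702]
contact_force: [-0.6, 0.4, 0.2]
opening: 0.999
5.3667 [ 0.38703602  0.35443694 -0.02222421] [-0.56559578  0.4273384   0.2192745 ]
```

View pics/s4d.png

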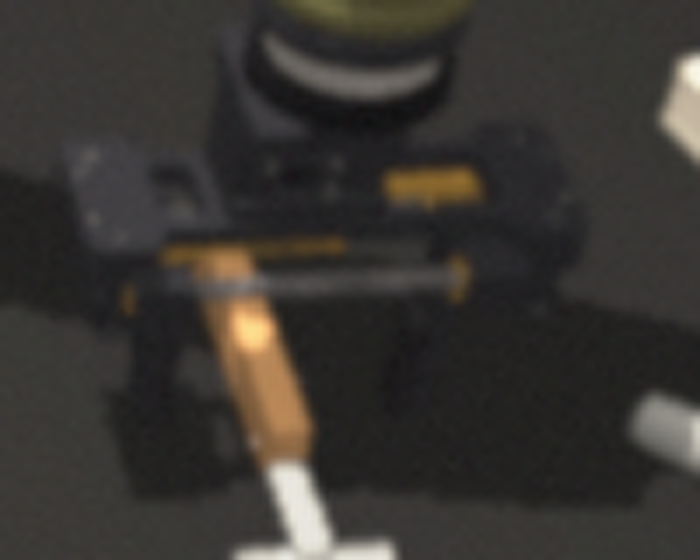

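```bash
python3 -m pendant '[[[0,0,0,0,0,0,0],[0,0,0,0,0,0,0],[0,0,0,0,0,0,0],[0,0,0,0,0,0,0],[0,0,0,0,0,0,0],[0,0,0,0,0,0,0],[0,0,0,0,0,0,0],[0,0,0,0,0,0,0],[0,0,0,0,0,0,0],[0,0,0,0,0,0,0]]]' 50
python3 -m pendant '[[[0,0,0,0,0,0,0],[0,0,0,0,0,0,0],[0,0,0,0,0,0,0],[0,0,0,0,0,0,0]]]' 50
```

```text
clock: 6.25
tool_pos: [0.3872, 0.3546, -0.0219]
eef_rot: [0.087, 0.702, -0.087, 0.702]
contact_force: [-0.6, 0.1, 0.8]
opening: 0.265
clock: 6.58
tool_pos: [0.3872, 0.3545, -0.0219]
eef_rot: [0.087, 0.702, -0.087, 0.702]
contact_force: [-0.1, -0.1, 0.1]
opening: 0.174
```

```bash
python3 -m pendant '[[[0,0,0,-0.5,0,0,0],[0,0,0,-1.5,0,0,0],[0,0,0,-3,0,0,0],[0,0,0,-3,0,0,0],[0,0,0,-3,0,0,0],[0,0,0,-1,0,0,0],[0,0,0,0,0,0,0],[0,0,0,0,0,0,0]]]' 50
python3 - <<'E'
from h import *
s=r.get_state();print(s['clock'],s['tool_pos'],s['eef_rot'],s['contact_force'],s['moment'],s['opening'])
snap("scene","s5.png");snap("top","t5.png");snap("wrist","w5.png")
E
```

```text
clock: 7.25
tool_pos: [0.3872, 0.3543, 0.0981]
eef_rot: [0.087, 0.702, -0.087, 0.702]
contact_force: [-0.2, -0.2, -1.6]
opening: 0.178
7.25 [0.38718248 0.35434682 0.09806939] [ 0.0871997   0.70163684 -0.08698977  0.70180819] [-0.20662808 -0.20923828 -1.61775556] [ 0.05245637  0.05521509 -0.02695208] 0.1776652334196125
```

View pics/s5.png

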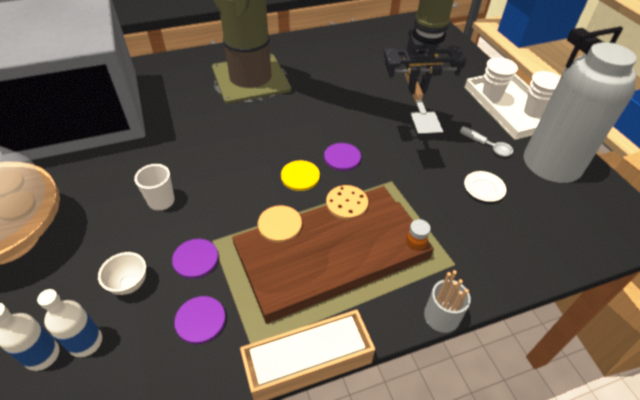

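View pics/w5.png

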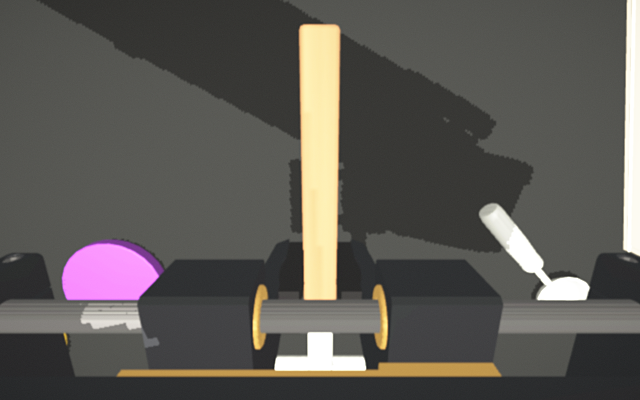

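View pics/t5.png

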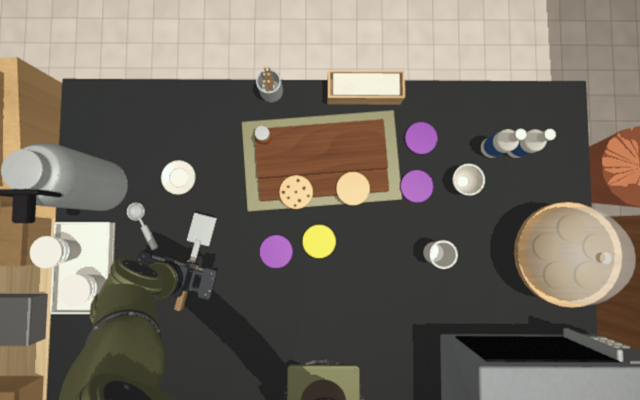

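The turner is gripped (opening 15.6 mm) and lifts level. I'll carry it over to a point in front of the plain biscuit.

```bash
python3 -m pendant '[[[0,0,0,0,-2,0.5,0],[0,0,0,0,-3.4,0.75,0],[0,0,0,0,-3.6,0.8,0],[0,0,0,0,-3.6,0.8,0],[0,0,0,0,-3.6,0.8,0],[0,0,0,0,-3.6,0.8,0],[0,0,0,0,-3.6,0.8,0],[0,0,0,0,-3.6,0.8,0],[0,0,0,0,-3.6,0.8,0],[0,0,0,0,-3.6,0.8,0]]]' 50
python3 -m pendant '[[[0,0,0,0,-3.6,0.8,0],[0,0,0,0,-3.4,0.75,0],[0,0,0,0,-3,0.65,0],[-0.11,0,0,0,0,0,0],[-0.11,0,0,0,0,0,0],[-0.109,0,0,0,0,0,0],[0,0,0,0,0,0,0],[0,0,0,0,0,0,0],[0,0,0,0,0,0,0]]]' 50
python3 - <<'E'
from h import *
s=r.get_state();print(s['q'].round(2),s['tool_pos'],R.from_quat(s['eef_rot']).as_matrix().round(3))
snap("top","t6.png");snap("wrist","w6.png");snap("scene","s6.png")
p=cv2.imread('pics/t6.png'); cv2.imwrite('pics/t6c.png',cv2.resize(p[150:300,270:430],None,fx=4.5,fy=4,interpolation=cv2.INTER_CUBIC))
E
```

```text
clock: 8.23
tool_pos: [0.3767, 0.0028, 0.0971]
eef_rot: [0.087, 0.703, -0.087, 0.701]
contact_force: [0.4, -1.2, -0.8]
opening: 0.174
clock: 8.98
tool_pos: [0.3744, -0.0978, 0.0976]
eef_rot: [-0.028, 0.707, 0.028, 0.706]
contact_force: [0.1, 0.3, -1.0]
opening: 0.173
[ 0.31  0.64 -0.28  2.35  0.78  0.24  0.98] [ 0.37435453 -0.09783835  0.0975949 ] [[-0.001 -0.08   0.997]
 [ 0.001  0.997  0.08 ]
 [-1.     0.001 -0.001]]
```

View pics/t6c.png

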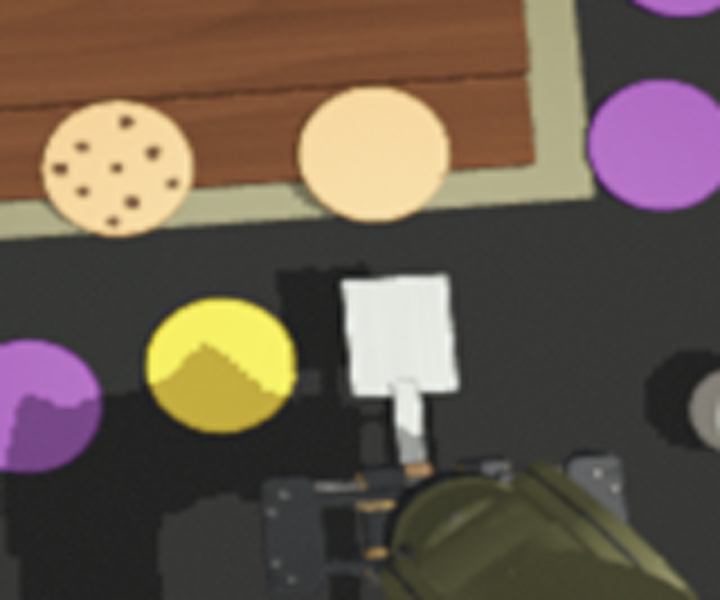

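View pics/s6.png

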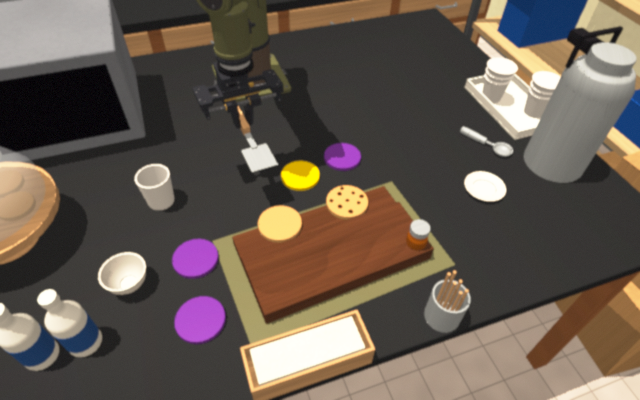

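```bash
cat > blade.py <<'E'
from h import *
XR=np.array([.9966,.083]); YR=np.array([-.083,.9966])
def blade(img,z,win):
    p=cv2.imread(img); h=cv2.cvtColor(p,cv2.COLOR_BGR2HSV); S=h[...,1].astype(int);V=h[...,2].astype(int)
    m=((S<45)&(V>170)).astype(np.uint8); o=np.zeros_like(m); x0,y0,x1,y1=win; o[y0:y1,x0:x1]=m[y0:y1,x0:x1]
    o=cv2.morphologyEx(o,cv2.MORPH_OPEN,np.ones((11,11)))
    c=big(o)[0][:,0]; w=ray("top",c,z)[:,:2]
    rect=cv2.minAreaRect((w*1000).astype(np.float32)); bp=cv2.boxPoints(rect)/1000
    st=np.c_[bp@XR,bp@YR]; print(rect); print("corners s,t mm",(st*1000).round(1).tolist())
E
python3 - <<'E'
from blade import *
blade('pics/t6.png',.123,(335,205,385,245))
T=r.get_state()['tool_pos'][:2]; print("T s,t",T@XR,T@YR)
E
```

```text
((486.8260192871094, -88.08287811279297), (65.87466430664062, 60.79207992553711), 0.26019132137298584)
corners s,t mm [[447.4, -95.3], [442.6, -155.9], [508.3, -161.1], [513.1, -100.5]]
T s,t 0.3652243389404435 -0.12867297538023303
```

```bash
python3 -m pendant '[[[0,0,0,1.5,-0.3,0,0],[0,0,0,2.5,0,0,0],[0,0,0,2.5,0,0,0],[0,0,0,2,0,0,0],[0,0,0,1.3,0,0,0],[0,0,0,0.7,0,0,0],[0,0,0,0,0,0,0],[0,0,0,0,0,0,0]]]' 50
python3 - <<'E'
from blade import *
s=r.get_state();T=s['tool_pos'];print(s['q'].round(2),T,R.from_quat(s['eef_rot']).as_matrix().round(3).tolist(),T[:2]@XR,T[:2]@YR)
snap("top","t7.png");snap("scene","s7.png")
p=cv2.imread('pics/t7.png'); cv2.imwrite('pics/t7c.png',cv2.resize(p[150:300,270:430],None,fx=4,fy=4,interpolation=cv2.INTER_CUBIC))
p=cv2.imread('pics/s7.png'); cv2.imwrite('pics/s7c.png',cv2.resize(p[60:260,190:390],None,fx=3,fy=3,interpolation=cv2.INTER_CUBIC))
E
```

```text
clock: 9.8
tool_pos: [0.3609, -0.1009, 0.0291]
eef_rot: [-0.029, 0.72, 0.031, 0.693]
contact_force: [-0.9, 0.1, -1.5]
opening: 0.171
[ 0.28  0.81 -0.22  2.39  1.63  0.16  0.15] [ 0.36093513 -0.10086753  0.02906301] [[-0.039, -0.085, 0.996], [0.001, 0.996, 0.085], [-0.999, 0.004, -0.039]] 0.35133594411177443 -0.13048219699087257
```

View pics/t7c.png

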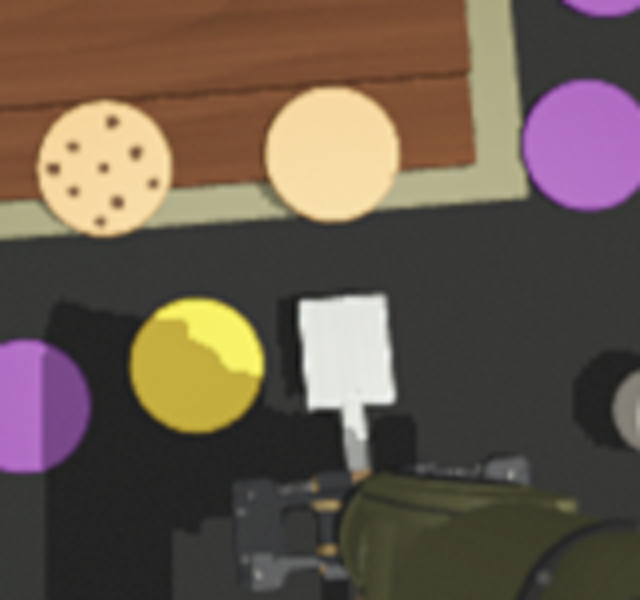

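View pics/s7c.png

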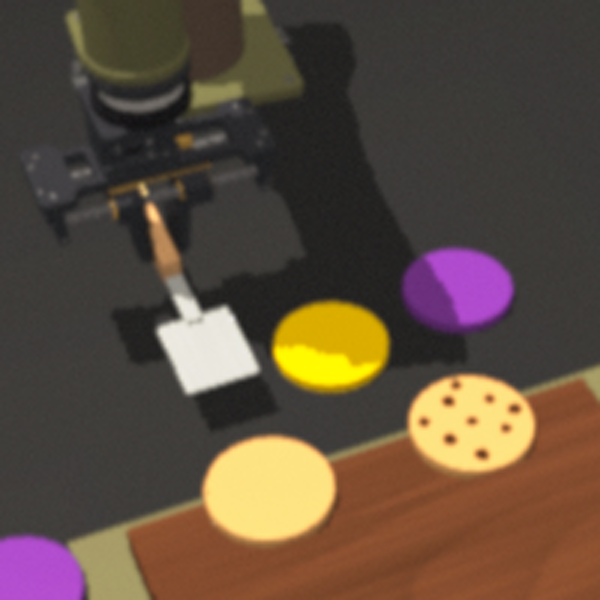

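The arm is at its near reach limit here and stopped above the commanded height. I'll go forward 2.5 cm so it can come down, keeping short of the biscuit edge.

```bash
python3 -m pendant '[[[0,0,0,0,0,1.2,0],[0,0,0,0,0,1.0,0],[0,0,0,0,0,0,0],[0,0,0,0,0,0,0]]]' 50
python3 - <<'E'
from blade import *
s=r.get_state();T=s['tool_pos'];print(s['q'].round(2),T,R.from_quat(s['eef_rot']).as_matrix().round(3).tolist(),T[:2]@XR,T[:2]@YR)
E
```

```text
clock: 10.23
tool_pos: [0.3779, -0.0999, 0.0288]
eef_rot: [-0.03, 0.72, 0.03, 0.692]
contact_force: [-0.3, 0.2, 0.0]
opening: 0.174
[ 0.21  0.81 -0.12  2.35  1.27  0.1   0.5 ] [ 0.37788137 -0.09992788  0.02883353] [[-0.039, -0.085, 0.996], [-0.002, 0.996, 0.085], [-0.999, 0.002, -0.039]] 0.36830256133921335 -0.1309522807470787
```

```bash
python3 -m pendant '[[[0,0.06,0,0,0,0,0],[0,0.06,0,0,0,0,0],[0,0.05,0,0,0,0,0],[0,0,0,0,0,0,0],[0,0,0,0,0,0,0]]]' 50
python3 - <<'E'
from blade import *
s=r.get_state();T=s['tool_pos'];M=R.from_quat(s['eef_rot']).as_matrix();print(s['q'].round(2),T,M.round(3).tolist(),T[:2]@XR,T[:2]@YR)
tip=T+M@[-.022,0,.1456];print("tip s,t,z",tip[:2]@XR,tip[:2]@YR,tip[2])
E
```

```text
clock: 10.65
tool_pos: [0.3796, -0.1025, 0.0257]
eef_rot: [-0.034, 0.767, 0.025, 0.64]
contact_force: [-1.3, 1.0, -0.3]
opening: 0.173
[ 0.4   0.87 -0.48  2.19  0.9   0.51  0.83] [ 0.37963116 -0.10246503  0.02569669] [[-0.179, -0.084, 0.98], [-0.019, 0.996, 0.082], [-0.984, -0.004, -0.18]] 0.36983581679366906 -0.13362603960807562
tip s,t,z 0.5170263391110897 -0.13349763883953814 0.021172079575458632
```

```bash
python3 -m pendant '[[[0,0,0,0.6,0,0.1,0],[0,0,0,0.4,0,0.1,0],[0,0,0,-0.27,0,1.48,0],[0,0,0,0,0,0,0],[0,0,0,0,0,0,0]]]' 50
python3 - <<'E'
from blade import *
s=r.get_state();T=s['tool_pos'];M=R.from_quat(s['eef_rot']).as_matrix();print(s['q'].round(2),T,M.round(3).tolist(),s['contact_force'])
tip=T+M@[-.022,0,.1456];print("tip s,t,z",tip[:2]@XR,tip[:2]@YR,tip[2])
snap("top","t8.png");snap("scene","s8.png")
p=cv2.imread('pics/t8.png'); cv2.imwrite('pics/t8c.png',cv2.resize(p[150:300,270:430],None,fx=4,fy=4,interpolation=cv2.INTER_CUBIC))
p=cv2.imread('pics/s8.png'); cv2.imwrite('pics/s8c.png',cv2.resize(p[130:260,220:350],None,fx=4.5,fy=4.5,interpolation=cv2.INTER_CUBIC))
for y in(-.03,0,.03): print(y,proj("top",T+M@[-.022,y,.1456]),proj("scene",T+M@[-.022,y,.1456]))
E
```

```text
clock: 11.07
tool_pos: [0.3943, -0.1006, 0.0154]
eef_rot: [-0.034, 0.768, 0.026, 0.639]
contact_force: [-0.7, 0.3, -1.0]
opening: 0.172
[ 0.4   0.9  -0.48  2.15  0.89  0.52  0.85] [ 0.394264   -0.10064671  0.0154084 ] [[-0.181, -0.086, 0.98], [-0.02, 0.996, 0.083], [-0.983, -0.004, -0.182]] [-0.66631347  0.27662084 -1.03939413]
tip s,t,z 0.5317499841520865 -0.13265334181133995 0.01057127596229439
-0.03 [[363.88431077 211.76377644]] [[258.1996048  211.16391154]]
0 [[353.74322444 212.59119099]] [[270.37893788 207.23661781]]
0.03 [[343.60163898 213.41864627]] [[282.3616677  203.37271989]]
```

View pics/t8c.png

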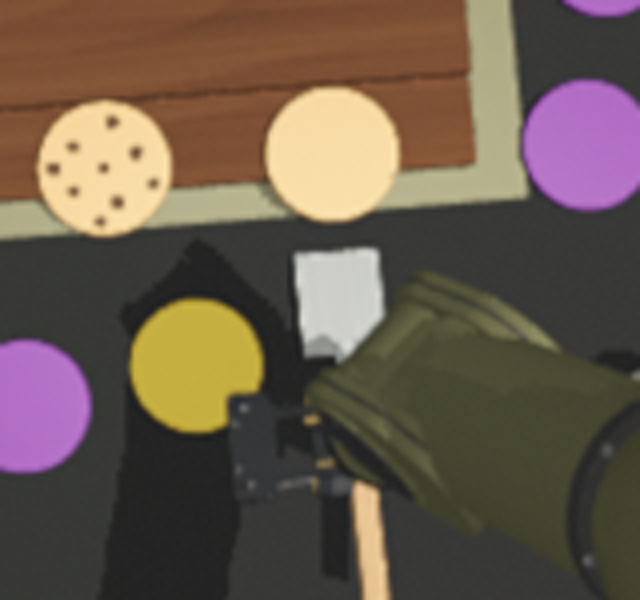

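View pics/s8c.png

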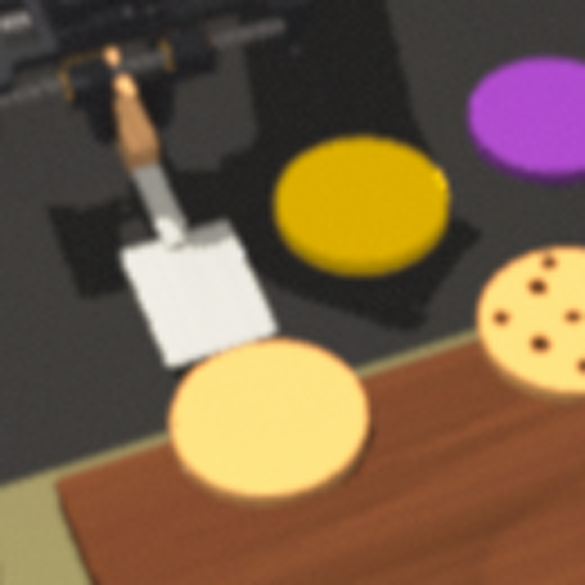

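The blade front is at top px (343,213)–(364,212), which matches the computed tip to within 1 px, and it's centred on the biscuit. I'll slide it in under the overhang.

```bash
python3 -m pendant '[[[0,0,0,-0.27,0,1.47,0],[0,0,0,-0.27,0,1.47,0],[0,0,0,-0.18,0,0.98,0],[0,0,0,-0.1,0,0.55,0],[0,0,0,0,0,0,0],[0,0,0,0,0,0,0]]]' 50
cat >> blade.py <<'E'
def st():
    s=r.get_state();T=s['tool_pos'];M=R.from_quat(s['eef_rot']).as_matrix()
    tip=T+M@[-.022,0,.1456];th=np.degrees(np.arcsin(-M[2,2]))
    print(s['clock'],"tip s,t,z",tip[:2]@XR,tip[:2]@YR,tip[2],"theta",th,"F",s['contact_force'],"op",s['opening'],"q",s['q'].round(2))
E
python3 -c "
from blade import *
st(); snap('scene','s9.png')
p=cv2.imread('pics/s9.png'); cv2.imwrite('pics/s9c.png',cv2.resize(p[130:260,220:350],None,fx=4.5,fy=4.5,interpolation=cv2.INTER_CUBIC))"
```

```text
clock: 11.67
tool_pos: [0.4386, -0.0971, 0.0155]
eef_rot: [-0.034, 0.768, 0.026, 0.638]
contact_force: [-0.5, 0.3, -0.5]
opening: 0.174
11.6667 tip s,t,z 0.5762569613150028 -0.13282201044566244 0.010441540264777591 theta 10.565420057864719 F [-0.52072118  0.30044345 -0.48041074] op 0.17405682766488642 q [ 0.41  0.93 -0.54  2.02  0.81  0.63  0.93]
```

View pics/s9c.png

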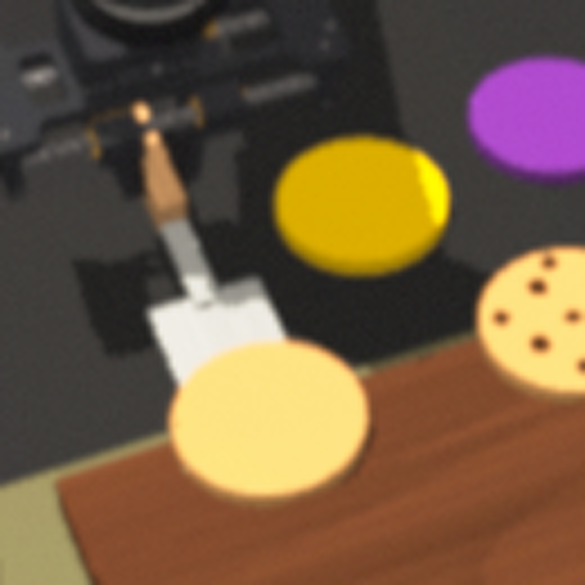

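Tip is at s=576 mm, 23 mm under the biscuit's edge and clear of the wall, with no contact force. Starting the lift.

```bash
python3 -m pendant '[[[0,0,0,-0.72,0,-0.13,0],[0,0,0,-0.72,0,-0.13,0],[0,0,0,-0.63,0,-0.05,0],[0,0,0,-0.63,0,-0.04,0],[0,0,0,-0.64,0,-0.04,0],[0,0,0,-0.9,0,0.05,0],[0,0,0,-0.9,0,0.05,0],[0,0,0,0,0,0,0],[0,0,0,0,0,0,0]]]' 50
python3 -c "
from blade import *
st(); snap('scene','s10.png'); snap('top','t10.png')
p=cv2.imread('pics/s10.png'); cv2.imwrite('pics/s10c.png',cv2.resize(p[130:260,220:350],None,fx=4.5,fy=4.5,interpolation=cv2.INTER_CUBIC))"
```

```text
clock: 12.47
tool_pos: [0.4469, -0.0961, 0.0672]
eef_rot: [-0.034, 0.768, 0.026, 0.64]
contact_force: [-0.4, 0.1, -2.2]
opening: 0.176
12.4667 tip s,t,z 0.5845540758582303 -0.1326133559341525 0.06255929410483917 theta 10.402479113615025 F [-0.40682023  0.1048956  -2.232673  ] op 0.17605243473606827 q [ 0.45  0.85 -0.61  1.98  0.71  0.75  1.02]
```

View pics/s10c.png

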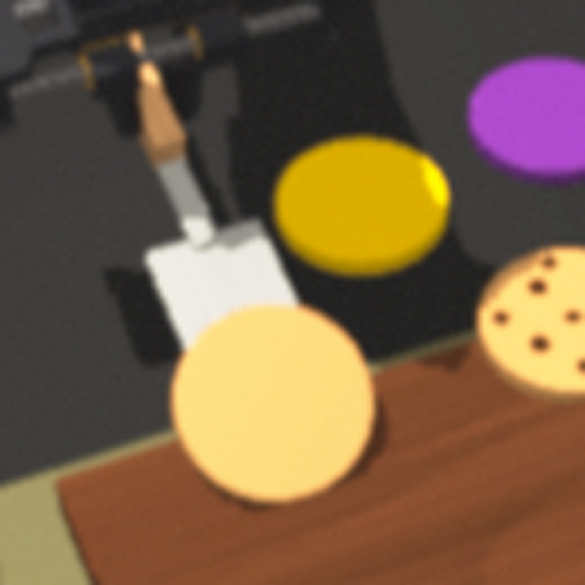

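The biscuit is hinging up on the blade, squarely, with its far edge held at the riser face. Continuing to about 75°.

```bash
python3 -m pendant '[[[0,0,0,-0.75,0,0.24,0],[0,0,0,-0.75,0,0.24,0],[0,0,0,-0.69,0,0.54,0],[0,0,0,-0.69,0,0.55,0],[0,0,0,-0.51,0,0.74,0],[0,0,0,-0.51,0,0.74,0],[0,0,0,0,0,0,0],[0,0,0,0,0,0,0]]]' 50
python3 -c "
from blade import *
st(); snap('scene','s11.png'); snap('top','t11.png')
p=cv2.imread('pics/s11.png'); cv2.imwrite('pics/s11c.png',cv2.resize(p[130:260,220:350],None,fx=4.5,fy=4.5,interpolation=cv2.INTER_CUBIC))"
```

```text
clock: 13.23
tool_pos: [0.484, -0.0925, 0.0998]
eef_rot: [-0.034, 0.768, 0.026, 0.64]
contact_force: [-0.9, -0.2, -0.9]
opening: 0.174
13.2333 tip s,t,z 0.6219058381847733 -0.13209144222638303 0.09512198233618195 theta 10.411585111381552 F [-0.91924116 -0.17186902 -0.92942979] op 0.17394938009363556 q [ 0.45  0.83 -0.66  1.86  0.63  0.88  1.09]
```

View pics/s11c.png

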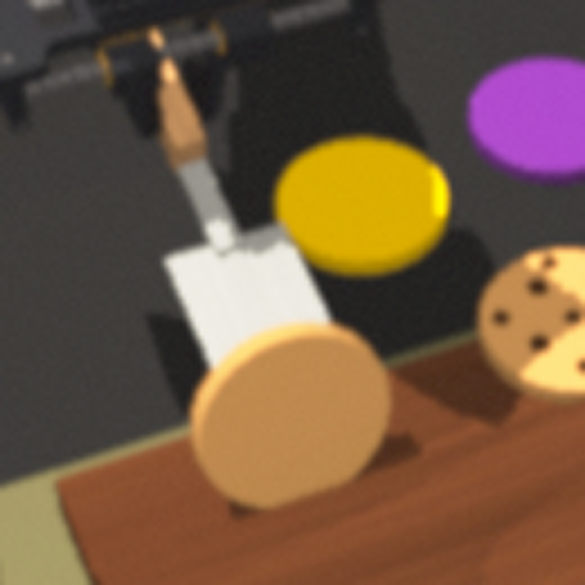

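View pics/t11.png

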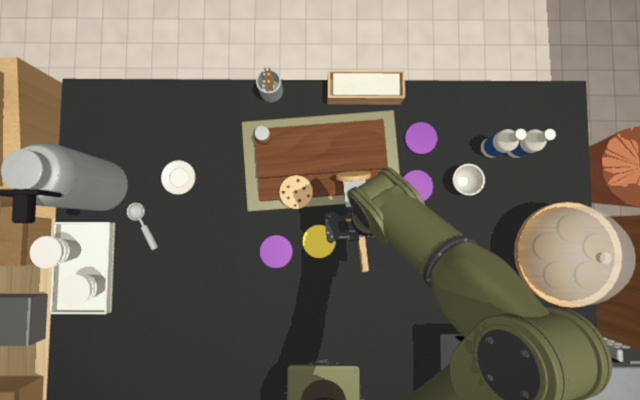

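The biscuit stands at about 75°, square to the face. Next I'll push gently past vertical.

```bash
python3 -m pendant '[[[0,0,0,-0.2,0,0.59,0],[0,0,0,-0.2,0,0.59,0],[0,0,0,-0.18,0,0.59,0],[0,0,0,-0.1,0,0.54,0],[0,0,0,-0.1,0,0.54,0],[0,0,0,-0.1,0,0.54,0],[0,0,0,0,0,0,0],[0,0,0,0,0,0,0]]]' 50
python3 -c "
from blade import *
st(); snap('scene','s12.png')
p=cv2.imread('pics/s12.png'); cv2.imwrite('pics/s12c.png',cv2.resize(p[130:260,220:350],None,fx=4.5,fy=4.5,interpolation=cv2.INTER_CUBIC))"
```

```text
clock: 14.0
tool_pos: [0.5181, -0.0896, 0.1018]
eef_rot: [-0.034, 0.768, 0.026, 0.639]
contact_force: [-0.5, -0.2, -1.4]
opening: 0.176
14.0 tip s,t,z 0.6560770948942181 -0.1320118928942604 0.0968874766340587 theta 10.500644310718462 F [-0.52767923 -0.19654011 -1.36387735] op 0.1760870068395386 q [ 0.43  0.86 -0.66  1.75  0.62  0.95  1.13]
```

View pics/s12c.png

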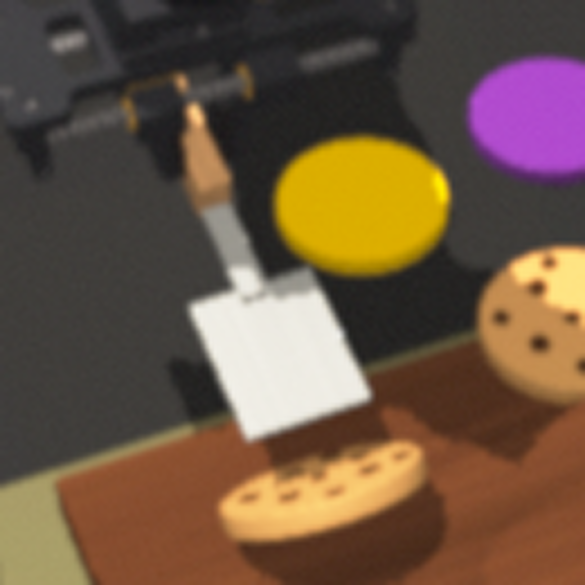

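It's mid-fall, chips up. I'll wait, then look.

```bash
python3 -m pendant '[[[0,0,0,0,0,0,0],[0,0,0,0,0,0,0],[0,0,0,0,0,0,0],[0,0,0,0,0,0,0],[0,0,0,-1.5,0,-0.3,0],[0,0,0,-2,0,-0.4,0],[0,0,0,0,0,0,0]]]' 50
python3 -c "
from blade import *
st(); snap('scene','s13.png'); snap('top','t13.png')
p=cv2.imread('pics/s13.png'); cv2.imwrite('pics/s13c.png',cv2.resize(p[130:290,220:380],None,fx=3.7,fy=3.7,interpolation=cv2.INTER_CUBIC))"
```

```text
clock: 14.63
tool_pos: [0.5194, -0.0892, 0.1403]
eef_rot: [-0.034, 0.766, 0.026, 0.641]
contact_force: [0.3, 1.0, -0.1]
opening: 0.173
14.6333 tip s,t,z 0.6573984678240813 -0.13171485572691372 0.1361878346134053 theta 10.20286403275238 F [ 0.33231585  1.00230269 -0.11785913] op 0.17289447839972522 q [ 0.45  0.81 -0.69  1.73  0.57  1.02  1.16]
```

View pics/s13c.png

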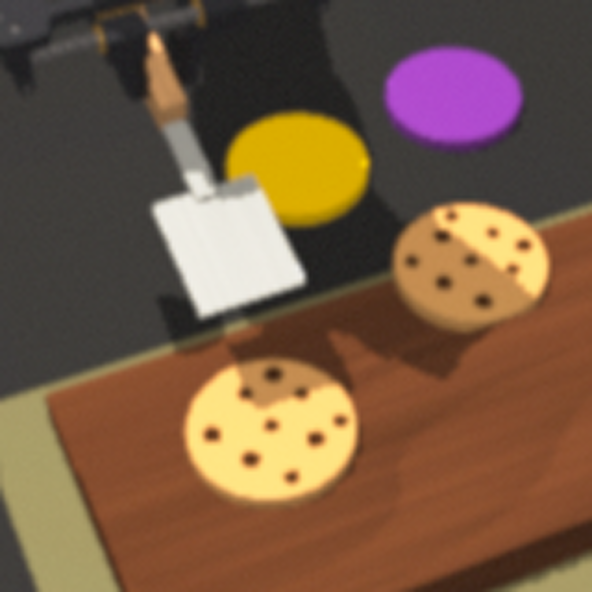

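View pics/t13.png

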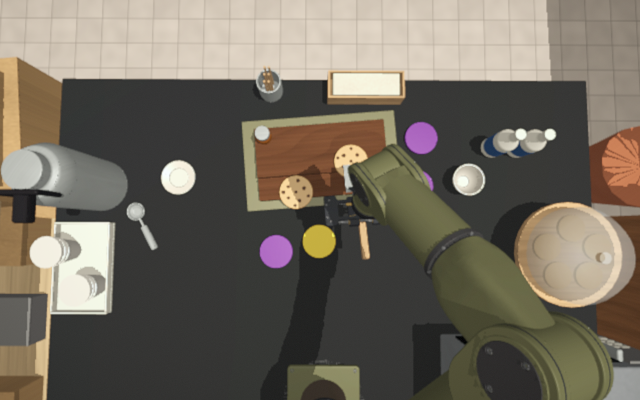

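The biscuit lies chips-up on the upper step (scene crop (270,430)) and the other one is untouched. I'll back off, level the turner, and carry it to its old free place on the left.

```bash
python3 -m pendant '[[[0,0,0,0.2,0,-1.5,0],[0,0,0,0.45,0,-2.7,0],[0,0,0,0.45,0,-2.7,0],[0,0,0,0.45,0,-2.7,0],[0,0,0,0.1,0,-0.8,0],[0,-0.09,0,0,0,0,0],[0,-0.09,0,0,0,0,0],[0,0,0,0,0,0,0],[0,0,0,0,0,0,0]]]' 50
python3 -c "
from blade import *
st(); s=r.get_state(); M=R.from_quat(s['eef_rot']).as_matrix(); print(s['tool_pos'],M.round(3))
d=np.array([.387,.3543])-s['tool_pos'][:2]; print(d, 'tool y,z',d@M[:2,1],d@M[:2,2],'yaw',np.degrees(np.arctan2(M[1,2],M[0,2])))"
```

```text
clock: 15.48
tool_pos: [0.4114, -0.0993, 0.1402]
eef_rot: [-0.032, 0.709, 0.028, 0.704]
contact_force: [0.4, -0.4, -0.6]
opening: 0.172
15.4833 tip s,t,z 0.5474554916311453 -0.13272760180106735 0.16123620766961544 theta 0.3631176247973695 F [ 0.37173279 -0.41358929 -0.56397319] op 0.17161320864659688 q [ 0.54  0.62 -0.66  2.2   0.74  0.56  0.98]
[ 0.4113555  -0.09933359  0.14015963] [[-0.006 -0.085  0.996]
 [-0.005  0.996  0.085]
 [-1.    -0.005 -0.006]]
[-0.0243555   0.45363359] tool y,z 0.4540552534213333 0.014339532194879484 yaw 4.882122700834237
```

```bash
python3 -m pendant '[[[0,-0.006,0,0,2,0.1,0],[0,0,0,0,3.5,0.1,0],[0,0,0,0,3.6,0.1,0],[0,0,0,0,3.6,0.1,0],[0,0,0,0,3.6,0.1,0],[0,0,0,0,3.6,0.1,0],[0,0,0,0,3.6,0.1,0],[0,0,0,0,3.6,0.1,0],[0,0,0,0,3.6,0.1,0],[0,0,0,0,3.6,0.1,0]]]' 50
python3 -m pendant '[[[0,0,0,0,3.6,0.1,0],[0,0,0,0,3.5,0.1,0],[0,0,0,0,2.5,0.1,0],[0,0,0,0,1.5,0.1,0],[0.11,0,0,0,0,0,0],[0.11,0,0,0,0,0,0],[0.11,0,0,0,0,0,0],[0,0,0,0,0,0,0],[0,0,0,0,0,0,0]]]' 50
python3 -c "
from blade import *
st(); s=r.get_state(); M=R.from_quat(s['eef_rot']).as_matrix(); print(s['tool_pos'],M.round(3))"
```

```text
clock: 16.32
tool_pos: [0.394, 0.2475, 0.1388]
eef_rot: [-0.031, 0.706, 0.029, 0.707]
contact_force: [1.4, -0.2, -0.9]
opening: 0.17
clock: 17.07
tool_pos: [0.3882, 0.3562, 0.1384]
eef_rot: [0.084, 0.701, -0.086, 0.703]
contact_force: [0.2, -0.7, -0.8]
opening: 0.176
17.0667 tip s,t,z 0.554404300691083 0.2764131747619098 0.16088019922806754 theta -0.18555036055900623 F [ 0.16926617 -0.6733541  -0.77796621] op 0.1759508234063166 q [-0.52  0.7  -0.52  1.92  0.54  0.67 -0.04]
[0.38820601 0.35620839 0.13840887] [[ 0.003  0.239  0.971]
 [-0.003  0.971 -0.239]
 [-1.    -0.003  0.003]]
```

```bash
python3 -m pendant '[[[0,0.003,0,2,0,0,0],[0,0,0,3,0,0,0],[0,0,0,3,0,0,0],[0,0,0,3,0,0,0],[0,0,0,2,0,0,0],[0,0,0,1.2,0,0,0],[0,0,0,0.7,0,0,0],[0,0,0,0,0,0,0],[0,0,0,0,0,0,0]]]' 50
python3 -c "
from blade import *
st(); s=r.get_state(); print(s['tool_pos'])
snap('scene','s14.png'); p=cv2.imread('pics/s14.png'); cv2.imwrite('pics/s14c.png',cv2.resize(p[70:190,360:480],None,fx=5,fy=5,interpolation=cv2.INTER_CUBIC))"
```

```text
clock: 17.82
tool_pos: [0.3881, 0.355, -0.0103]
eef_rot: [0.085, 0.702, -0.087, 0.702]
contact_force: [0.3, -0.3, -0.7]
opening: 0.176
17.8167 tip s,t,z 0.5541910709199439 0.27491974630439414 0.01183514692796013 theta -0.0411082032731446 F [ 0.34639036 -0.33299839 -0.72190607] op 0.17575339050966599 q [-0.66  0.93 -0.28  1.99  0.75  0.33 -0.23]
[ 0.38813602  0.35501187 -0.01026926]
```

View pics/s14c.png

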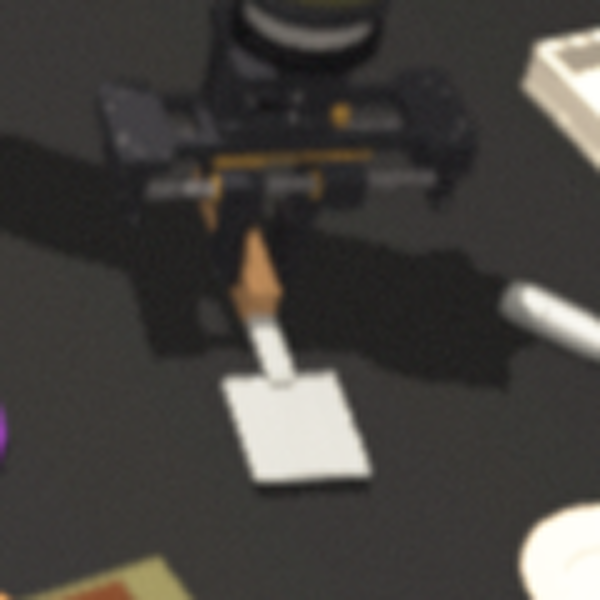

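Level, about 1 cm above the counter. Setting it down gently.

```bash
python3 -m pendant '[[[0,0,0,0.5,0,0,0],[0,0,0,0.3,0,0,0],[0,0,0,0.2,0,0,0],[0,0,0,0.1,0,0,0],[0,0,0,0,0,0,0]]]' 50
python3 -c "
from blade import *
st(); print(r.get_state()['tool_pos'])"
```

```text
clock: 18.28
tool_pos: [0.3879, 0.3543, -0.0213]
eef_rot: [0.085, 0.702, -0.087, 0.702]
contact_force: [1.0, 0.7, -1.0]
opening: 0.173
18.2833 tip s,t,z 0.5538460764161525 0.2741157677257152 0.0007939796833092219 theta -0.049428524220497344 F [ 0.97800551  0.74193542 -1.02987744] op 0.1727925879955572 q [-0.68  0.95 -0.25  1.99  0.77  0.3  -0.25]
[ 0.38789861  0.35432822 -0.02133154]
```

```bash
python3 -m pendant '[[[0,0,0,0.06,0,0,0],[0,0,0,0,0,0,0],[0,0,0,0,0,0,8.8],[0,0,0,0,0,0,8.8],[0,0,0,0,0,0,8.8],[0,0,0,0,0,0,8.8],[0,0,0,0,0,0,8.8],[0,0,0,0,0,0,8.8],[0,0,0,0,0,0,8.8],[0,0,0,0,0,0,8.8]]]'
python3 -m pendant '[[[0,0,0,0,0,0,8.8],[0,0,0,0,0,0,8.8],[0,0,0,0,0,0,8.8],[0,0,0,-1,0,0,8.8],[0,0,0,-2,0,0,8.8],[0,0,0,-3,0,0,8.8],[0,0,0,-3,0,0,8.8],[0,0,0,-3,0,0,8.8],[0,0,0,-3,0,0,8.8],[0,0,0,0,0,0,8.8]]]'
python3 -m pendant '[[[0,0,0,0,1,-1,8.8],[0,0,0,0,2.5,-2,8.8],[0,0,0,0,2.5,-2,8.8],[0,0,0,0,2.5,-2,8.8],[0,0,0,0,2,-1.5,8.8],[0,0,0,0,0,0,8.8],[0,0,0,0,0,0,8.8]]]'
python3 -c "
from blade import *
st(); snap('scene','s15.png'); snap('top','t15.png')
p=cv2.imread('pics/t15.png'); cv2.imwrite('pics/t15c.png',cv2.resize(p[100:310,150:440],None,fx=2.7,fy=2.7,interpolation=cv2.INTER_CUBIC))"
```

```text
clock: 19.12
tool_pos: [0.3879, 0.3544, -0.0219]
eef_rot: [0.085, 0.702, -0.087, 0.702]
contact_force: [-0.1, 0.7, -0.2]
opening: 0.759
clock: 19.95
tool_pos: [0.3898, 0.3575, 0.1338]
eef_rot: [0.088, 0.7, -0.085, 0.704]
contact_force: [-0.2, 0.1, -0.3]
opening: 1.002
clock: 20.53
tool_pos: [0.3295, 0.4782, 0.1278]
eef_rot: [0.084, 0.702, -0.086, 0.702]
contact_force: [0.4, -0.6, -0.9]
opening: 1.001
20.5333 tip s,t,z 0.5060480252016476 0.402814906551703 0.14984570938924072 theta -0.01141556068684595 F [ 0.41586455 -0.61242435 -0.85281413] op 1.000890391584572 q [-0.76  0.77 -0.51  1.76  0.52  0.75 -0.21]
```

View pics/t15c.png

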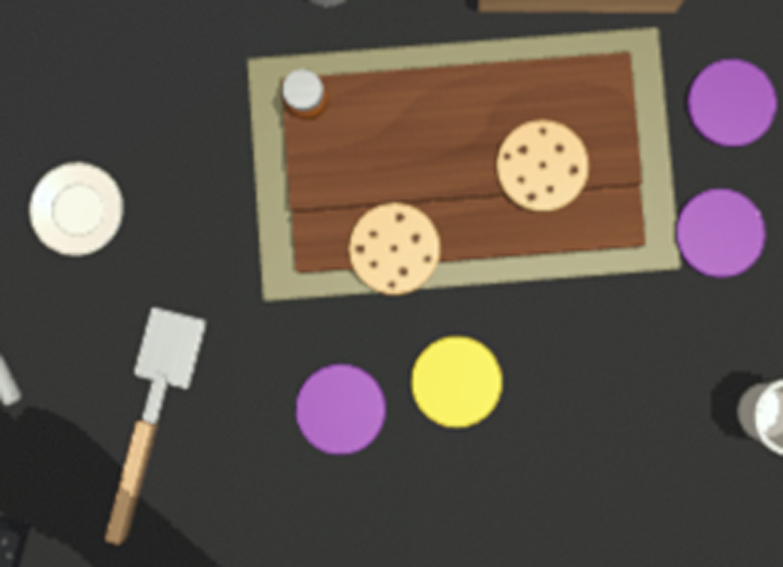

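View pics/s15.png

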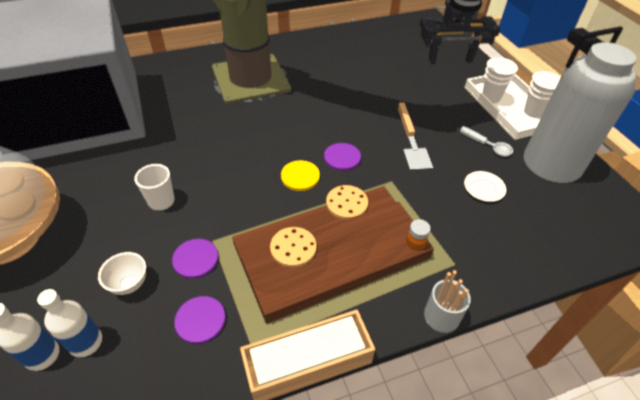

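Run:
```python
from blade import *
for n,b in(("top",(325,138,375,185)),("scene",(262,220,322,270))):
    p=cv2.imread(f'pics/{n[0]}15.png'); h=cv2.cvtColor(p,cv2.COLOR_BGR2HSV); H,S,V=[h[...,i].astype(int) for i in range(3)]
    m=(H>12)&(H<27)&(S>50)&(S<(120 if n=="top" else 150))&(V>180); o=np.zeros_like(m); x0,y0,x1,y1=b; o[y0:y1,x0:x1]=m[y0:y1,x0:x1]
    c=big(cv2.morphologyEx(o.astype(np.uint8),cv2.MORPH_CLOSE,np.ones((5,5))))[0]
    w=ray(n,c[:,0],.052)[:,:2]; (x,y),rr=cv2.minEnclosingCircle(w.astype(np.float32)); C=np.array([x,y]); print(n,"s,t rel face",C@XR-.6526,C@YR,rr,cv2.fitEllipse((w*1000).astype(np.float32)))
```

```text
top s,t rel face 0.02652206297814863 -0.13189755176603796 0.048362862318754196 ((687.57763671875, -75.00326538085938), (93.75437927246094, 94.3985366821289), 154.9982147216797)
scene s,t rel face 0.02871998427063227 -0.1370492539033294 0.04878196492791176 ((690.7500610351562, -79.18063354492188), (91.84102630615234, 94.51136016845703), 63.74310302734375)
```

```bash
python3 -c "
from h import *
print(r.finish_job())"
```

```text
the job is handed in; nothing more can be done
None
```

The biscuit is turned over and the job is handed in, at about 20.5 s of the 64 s allowed. I slid the turner's blade under the near edge, hinged the biscuit up against the step's face and tipped it onto the upper step. Only the blade touched it. I then laid the turner flat in its original place, let go and backed the arm away.

**Last checks**
- **Biscuit:** the final top and scene pictures show it chips up. Both views fit a 96–98 mm circle at the height of the upper step plus biscuit, so it lies flat.
- **Where it lies:** its centre is about 27 mm behind the step's face, so about 21 mm of its near edge overhangs the lower step.
- **Other things:** the other biscuit, the jar and the coloured discs look unmoved, and the turner lies flat on the counter. The highest contact force I read was about 2 N.

**What went wrong on the way**
- **First grasp:** it closed on nothing, because the visible fingertips sit about 28 mm higher than the reported tool position. The second grasp, lower down, held.
- **Near reach limit:** the arm also stopped there just before the lift. I tilted the turner about 10° handle-up to get under the biscuit.

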